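# Put up the fold-out drying shelf and stand the jar on it

## Task

Put up the little fold-out shelf at the papermaking table: swing the folded leg of the wooden stand up and over past upright, so that it leans on its stop and holds alone, then gently lay the loose shelf board, batten upwards, squarely and centrally across the leg's bar and the stand's fixed rail. Then gently stand the short screw-top jar upright on the board, wholly on it and to either side of the batten, and leave everything else where it is.

Things in the scene. Friction and masses are not known exactly. Their poses are not given: they have to be found in the camera images.
- stand: Wooden stand fixed to the table, 222 (its x) by 194 mm (y). Origin on the table under its middle, +x from hinged leg to fixed rail (yaw pi/2: to world +y). The rail is a full-width beam, x = 80 to 110 mm, top 153 mm above the table. Runners 16 wide, 22 mm high at y = +-89 mm join the ends, bare table between. At x = -90, y = +-89 mm hinge blocks 58 mm high carry the leg.
- leg_hinge (a point): Hinge axis of the leg, at stand (-90, 0, 40) mm; axes as the stand's, the hinge axis is y.
- leg (a joint): Leg angle: 0 = folded flat, pointing away from the rail, bar 40 mm above the table; pi/2 = upright; 1.9 = past upright, leaning toward the rail on its stop, holding alone by its weight (bar centre 144 mm up, at stand x = -54 mm). Below upright it falls back to 0. Hardly any friction, no spring; 0.2 kg.
- leg_bar (a point): Middle of the leg's crossbar: round dowel 18 mm thick, 150 mm long, along the stand's y, joined to the hinge by 10 mm steel rods 70 mm either side of the middle. Pinch it from above at its middle; it turns between the fingers. At leg angle q it lies at stand x = -90 - 110 cos q, z = 40 + 110 sin q (mm), so radius 110 mm about leg_hinge.
- shelf_place (a point): Where the board belongs: midway between the raised leg's bar and the fixed rail, at the height of their tops, stand (20, 0, 153) mm; axes as the stand's. The laid board's origin comes here, its x along the stand's x, either way round.
- board: Loose plywood shelf board lying on the table, 200 mm (its x) by 170 mm (its y) by 12 mm, 0.35 kg. Origin at the centre of its underside, z up. An upright wooden batten runs along its x through the middle: 160 mm long, 16 mm thick (in y), from 12 to 46 mm above the underside; it is the handle, pinched from above.
- jar: Short closed screw-top jar, white body, plain metal lid, 56 mm across and 100 mm tall, about 0.25 kg, standing. Origin at the centre of its underside, z up. The body is straight up to 65 mm, then narrows to a 50 mm lid (84 to 100 mm); grip the body around at 50 to 60 mm height.
- bottle: Bystander: tall white narrow-necked bottle, 54 mm across, 170 mm tall. It, the can and the jar swap places.
- can: Bystander: plain aluminium can, 68 mm across, 115 mm tall, no screw lid.
- cone: Bystander: grey cone of twine, 110 mm across at its foot, 177 mm tall.
- spool: Bystander: flanged spool, 80 mm across, 57 mm tall, lying flat.
- mug: Bystander: mug, 76 mm across, 90 mm tall.
- deckle: Bystander: flat wooden frame (deckle), 140 by 120 by 20 mm.
- sponge_block: Bystander: cork-brown block, 60 by 90 by 30 mm.
There are look-alikes about, which are no part of the job. Leave any purple, turquoise or yellow look-alike of the jar alone.

How it is judged:
By the outcome, as a careful person would: the job done as asked, in the order asked, and still so for the second after the job is handed in, with the robot touching nothing.
It also fails if it takes over 72 s, if anything falls off the work surface, if the arm or the gripper's body presses on something with over 40 N, if the wrist force passes 120 N, or if a joint passes its speed limit or range.

## Robot

A 6-joint arm with a two-finger parallel gripper is mounted at the origin on the work surface. World frame = base frame: x ahead of the robot, y to its left, z up, the work surface at z = 0. Lengths are in m, angles in degrees, forces in N, time in s.
With the tool pointing down it reaches from about 0.325 to 0.775 m from the base axis. Payload 5.5 kg.
Tool frame: the origin (TCP) lies midway between the tips of the shut fingers; the grasp point (between the pads) lies 19 mm behind it (ctrl.grasp_offset is the distance from the TCP to the grasp point, in m); z points along the fingers, y is the direction in which the jaws open and shut (so a half turn about z gives the same grasp; the last joint's range is limited). The gripper opens to 88 mm and grips with 3 to 60 N. Pads are 20 mm wide; open, the fingers measure 115 mm over their backs; the gripper's body (75 mm by 178 mm) begins 61 mm behind the grasp point.
Start: joints at [-78.478, 5.22, 70.514, -0, 104.267, -3.249], TCP at [0.153, -0.58, 0.223] pointing down, gripper open.
Joint ranges: [-164.24, 164.24], [-49.07, 125.15], [9.68, 141.18], [-86.29, 266.29], [3.28, 154.24], [-151.56, 151.56]. Speed limits (degrees/s): [147.25, 147.25, 172.46, 180, 180, 180].

## Interface

Orientations are given as a 3x3 rotation matrix whose columns are the frame's x, y, z axes.
In Python, from rig import ctrl, read_camera, get_calibration, models gives the robot as it stands. The module is installed in compiled form; this text tells all that it offers.
- The arm moves only by the tool play_rows, never from a script. Its argument "plan" is a list of rows, each a list of 7 numbers: the closure in counts, from 0 (fully open) to 255 (shut), then the shift along the tool's x, y, z in cm, then the turn, a rotation vector about the tool's x, y, z in rad. A call has 1 to 20 rows; each row is the pose to reach, as a shift and turn from the pose measured when the call began, along the tool's axes at that moment; what a row does not reach only later rows make up. A row lasts 1/8 s, in which the tool goes at most 62.5 mm and 10.7 degrees, less where a joint would pass 70% of its speed; a pose out of reach is approached as far as the arm can. A call with a gripper value outside its range is refused whole. The fingers move at their own pace and stop on an object; the grip force is fixed at half the most. Time passes only in rows, so rows that repeat a pose let the fingers close. It gives the time, the measured TCP pose, the force and the opening at its end, in the units of the state.
- ctrl.state(): the state, without advancing time (a new reading comes with each control period).
- read_camera(name): name is "scene" or "top" or "wrist"; returns (picture, depth): 400x640x3 uint8, red, green, blue; 400x640 float32, m along the optical axis (not along the pixel's ray), 0 where there is no reading.
- get_calibration(name): a dict with "K" (3x3 intrinsics, pixels), "camera_from_world" (4x4, takes a point from world to camera coordinates). Camera axes: x right, y up, looking along -z (the intrinsics and any distortion apply to the point x, -y, -z); pixel columns grow to the right and rows downward; lengths in m; the calibration is good to about 2 mm. A picture is of the moment at which its call begins: read the wrist's pose just before it. get_calibration takes no time and is no camera call; for the wrist camera it gives the pose at the moment of the call.
- ctrl.finish_job(): hands the job in, once; it reports no verdict.
Trained networks look in the newest picture that a camera, given by its name, has taken for a name from the list of things; names that differ only in an ending like _2 or _b are one class to them, and where a whole thing is asked for, a point or a joint stands for the part that bears it (a point fixed in the world has none). Each returns a list of dicts, best first, with "p" (0 to 1); they miss things now and then, are a little off and sometimes report something else, mostly with a low value. They report only what shows in the picture. A call takes as long as a camera call. They do not tell look-alikes from the thing itself.
- models.masks_of(camera, query): "mask" (400x640 bool, what is visible of it) and "position" ([column, row] in pixels, amid what is visible of it).
- models.spot_point(camera, query): "position" ([column, row] in pixels: a listed point, or the origin of a listed thing).
The state is a dict: "clock": time; "joint_pos": joint angles; "qvel": joint speeds; "effort": joint torques, N m; "tool_pos": TCP position; "eef_rot": TCP orientation; "ft_force": force on the tool from outside, world axes, zero at the start; "moment": the same for the moment, N m; "gripper_width": opening from 0.0 (shut) to 1.0 (fully open).
Only numpy, scipy, OpenCV 4.12 (cv2) and the standard library are available. Lean on these libraries where they do the work, as an engineer would, in place of code of your own. Each camera call takes 0.05 s, during which the arm holds its last target.

## Working session

There is one attempt and no reset: what is moved stays moved. The work goes in short steps, Python scripts to look and compute and a tool call to move; the robot and the scene stay as the last step left them, time stands still between calls to the robot, and variables do not carry over. Pictures are saved under pics/ and viewed, and the job is handed in when it is done.

Besides the shell and the picture viewer there is one more tool, called after "Emit:" as name(argument=value, ...) on one line, values as JSON. play_rows: Moves the arm, as the interface text tells. Its arguments: {"type":"object","properties":{"plan":{"type":"array","items":{"type":"array","items":{"type":"number"}}}},"required":["plan"]}

```bash
mkdir -p pics; ls; cat > h.py <<'E'
import numpy as np, cv2
from rig import ctrl, read_camera, get_calibration, models
def save(n,img): cv2.imwrite('pics/'+n,cv2.cvtColor(img,cv2.COLOR_RGB2BGR))
def unproj(cal,u,v,d):
    K=cal['K'];x=(u-K[0][2])/K[0][0]*d;y=(v-K[1][2])/K[1][1]*d
    p=np.array([x,-y,-d*np.ones_like(x),np.ones_like(x)])
    return (np.linalg.inv(np.array(cal['camera_from_world']))@p)[:3].T
def proj(cal,P):
    P=np.atleast_2d(P);c=(np.array(cal['camera_from_world'])@np.c_[P,np.ones(len(P))].T)
    K=np.array(cal['K']);return np.c_[K[0,0]*c[0]/-c[2]+K[0,2],K[1,1]*-c[1]/-c[2]+K[1,2]]
def cloud(name,cal,d):
    v,u=np.mgrid[:400,:640]; P=unproj(cal,u.ravel().astype(float),v.ravel().astype(float),d.ravel().astype(float)).reshape(400,640,3)
    P[d==0]=np.nan; return P
E
python3 - <<'E'
from h import *
for n in ('scene','top'):
    p,d=read_camera(n); save(n+'0.png',p); np.save(n+'_d0.npy',d);np.save(n+'_p0.npy',p)
    print(n,get_calibration(n))
    for q in ('stand','leg_bar','leg_hinge','board','jar','shelf_place'):
        print(q,[(np.round(r['position']),round(r['p'],2)) for r in models.spot_point(n,q)][:5])
print(ctrl.state(),ctrl.grasp_offset)
E
```

```text
pics
scene {'K': array([[495.27351435,   0.        , 312.06318246],
       [  0.        , 495.27351435, 201.74724931],
       [  0.        ,   0.        ,   1.        ]]), 'camera_from_world': array([[ 0.3373462 ,  0.94136145,  0.00601431, -0.17402491],
       [-0.61202317,  0.21446126,  0.76120563,  0.27156971],
       [ 0.7152798 , -0.26047072,  0.6484827 , -2.26176826],
       [ 0.        ,  0.        ,  0.        ,  1.        ]])}
stand [(array([382., 204.]), 0.95)]
leg_bar [(array([206., 222.]), 0.7), (array([338., 213.]), 0.58)]
leg_hinge [(array([365., 203.]), 0.75)]
board [(array([263., 218.]), 0.72)]
jar [(array([268., 248.]), 0.88), (array([179., 220.]), 0.88), (array([209., 246.]), 0.59), (array([185., 248.]), 0.55), (array([286., 272.]), 0.48)]
shelf_place [(array([391., 174.]), 0.73), (array([341., 251.]), 0.67)]
top {'K': array([[365.95302889,   0.        , 316.94486241],
       [  0.        , 365.95302889, 203.7152297 ],
       [  0.        ,   0.        ,   1.        ]]), 'camera_from_world': array([[ 0.00664505, -0.99980872, -0.01839489, -0.01656851],
       [ 0.9891
[... 658 characters left out ...]
0058392e-03,
        1.04265681e+02, -3.24764976e+00]), 'qvel': array([-0.03073573, -0.08102663, -0.07084181, -0.0340381 , -0.136112  ,
       -0.00612207]), 'effort': array([-3.49649208e-04, -4.46042275e+01, -4.06406486e+01,  6.99070212e-02,
        1.93425687e-02, -3.70185273e-05]), 'tool_pos': array([ 0.15298557, -0.58019695,  0.22268286]), 'eef_rot': array([[ 9.66955026e-01,  2.54947007e-01,  3.68167323e-05],
       [ 2.54947009e-01, -9.66955021e-01, -9.58669372e-05],
       [ 1.11591355e-05,  1.02085333e-04, -9.99999995e-01]]), 'ft_force': array([-0.08910868, -0.66525996, -0.70371191]), 'moment': array([-0.00679928,  0.0228842 ,  0.00748268]), 'gripper_width': 1.0025152503184565} 0.0187
```

View pics/scene0.png

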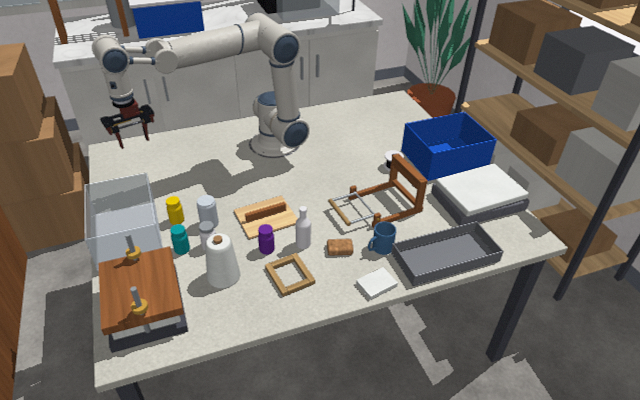

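View pics/top0.png

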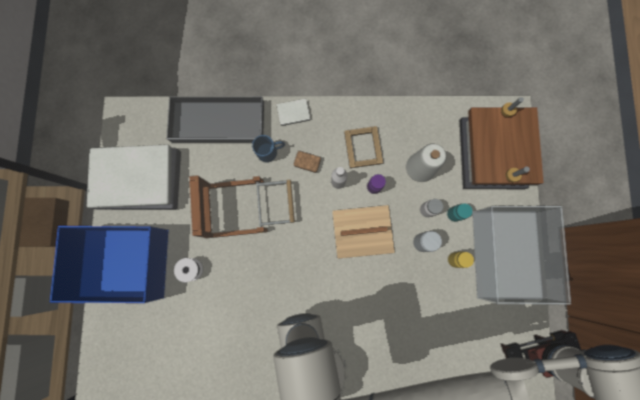

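The scene shows the stand at about (385,195), with its leg folded toward the board at (265,215). In the top view the two plain candidates for the jar are (434,207) and (431,241). The bottle is at (339,177), and the look-alikes are purple (377,183), turquoise (461,212) and yellow (462,260).

```bash
python3 - <<'E'
from h import *
s=np.load('scene_p0.npy');t=np.load('top_p0.npy')
a=cv2.resize(s[185:275,150:330],None,fx=4,fy=4,interpolation=cv2.INTER_CUBIC)
b=cv2.resize(t[160:260,320:500],None,fx=3,fy=3,interpolation=cv2.INTER_CUBIC)
save('crop1.png',a)
b=cv2.resize(s[145:255,320:440],None,fx=5,fy=5,interpolation=cv2.INTER_CUBIC);save('crop2.png',b)
ct=get_calibration('top');d=np.load('top_d0.npy');P=cloud('top',ct,d);np.save('top_P0.npy',P)
for (u,v) in [(434,207),(431,241),(377,183),(461,212),(462,260),(339,177),(427,160)]:
    w=P[v-16:v+17,u-16:u+17].reshape(-1,3); w=w[np.isfinite(w[:,0])]
    zm=np.percentile(w[:,2],98); top=w[w[:,2]>zm-0.012]
    print((u,v),'zmax',zm.round(3),'centre',((top.max(0)+top.min(0))/2).round(3),'ext',np.ptp(top,axis=0).round(3))
# table
print(np.nanmedian(P[270:280,240:260].reshape(-1,3),axis=0))
# stand region
for (v0,v1,u0,u1,n) in [(170,245,185,305,'stand'),(200,262,328,400,'board')]:
    w=P[v0:v1,u0:u1].reshape(-1,3);w=w[w[:,2]>0.006]
    print(n,w.min(0),w.max(0))
E
```

```text
(434, 207) zmax 0.102 centre [ 0.559 -0.402  0.098] ext [0.049 0.049 0.016]
(431, 241) zmax 0.118 centre [ 0.443 -0.379  0.114] ext [0.061 0.063 0.016]
(377, 183) zmax 0.102 centre [ 0.64  -0.215  0.098] ext [0.047 0.047 0.016]
(461, 212) zmax 0.103 centre [ 0.544 -0.496  0.099] ext [0.047 0.048 0.015]
(462, 260) zmax 0.102 centre [ 0.385 -0.492  0.098] ext [0.045 0.049 0.016]
(339, 177) zmax 0.17 centre [ 0.658 -0.086  0.168] ext [0.024 0.022 0.015]
(427, 160) zmax 0.177 centre [ 0.712 -0.381  0.173] ext [0.07  0.067 0.015]
[ 0.32740675  0.22110704 -0.00073412]
stand [0.43458029 0.06537246 0.006021  ] [0.69171757 0.46050277 0.15982869]
board [ 0.37621414 -0.290983    0.00600379] [ 0.57958515 -0.05231068  0.05232482]
```

```bash
python3 - <<'E'
from h import *
P=np.load('top_P0.npy')
d=P[196:262,325:402].reshape(-1,3)
b=d[(d[:,2]>0.006)&(d[:,2]<0.02)]; print('board top',len(b),cv2.minAreaRect(b[:,:2].astype(np.float32)*1000), np.median(b[:,2]))
b=d[(d[:,2]>0.036)]; print('batten',len(b),cv2.minAreaRect(b[:,:2].astype(np.float32)*1000),np.median(b[:,2]),b[:,:2].mean(0))
d=P[165:245,180:250].reshape(-1,3)
b=d[(d[:,2]>0.146)&(d[:,2]<0.165)]; print('rail top',len(b),cv2.minAreaRect(b[:,:2].astype(np.float32)*1000),np.median(b[:,2]),b[:,:2].mean(0))
for v in range(176,242,3):
    print(v,' '.join('%4d'%(1000*z) if np.isfinite(z) else '  --' for z in P[v,184:306:4,2]))
E
```

```text
board top 2488 ((490.424560546875, -179.22093200683594), (228.8564453125, 253.5305938720703), 0.1308029443025589) 0.011392125263021358
batten 223 ((479.41473388671875, -172.00820922851562), (16.032989501953125, 158.41265869140625), 5.982363700866699) 0.04512390930671417 [ 0.47939893 -0.17240844]
rail top 596 ((550.6258544921875, 374.0196838378906), (194.11825561523438, 31.532907485961914), 5.951268196105957) 0.1521868036058659 [0.54920042 0.37321467]
176    1    0  148  151    0   -5   -4    0   -5   -1    0    0   -1    2    0    0   -3    1   60    0    2   -5   -1    0    0    1    0    0   -2    0    1
179   -2    1  155  152  129    1    3    0    0    2    0   -1   -1   -1   -1   -3   17   22   63   34   -2   -4   -5   -4    0    1   45    0    0    1   -2
182   -2    0  157  153  130   87   41    0    1   24   22   23   22   17   21   20   24   23   43   19   45   39   45   41   45   40   51    0    4    0    0
185   -1   -1  150  150  129   61   43   27   23   22   18   18   16   14    2   -2   -1   -4   45   41   -1   -1    1   -2   -3    0   49   -7   -2    1    0
188   -1 
[... 2152 characters left out ...]
  58   56   28    4    1   -4    0   -1    0    3    3    1   -2
230    0    0  152  153  151  110   36   -2    1   -2    0    1   -1   20   18   22   18   23   17   59   35   -3   -1   -2    0    0    0    3   -4    0   -2
233   --    0  152  153  153  117   76   30   25   22   22   21   20   20   13   23   18   10   -3   -1    0   -5    0    1    1    2   -2    0    2    1   -1
236    0    3    0  115   98   81   71   33   22   18    4   -4    0   -1   -1   -2    2    3   -2   -5   -1   -3   -1    0   -1    1    3    0   -1    1    0
239    0    1   -2    0    0    3   -1    0   -5   -4    0    4   -2    0    1    0    0   -3   -2   -4   -1    0    0   -5    1    0   -5   -5    1   -1    2
```

View pics/crop1.png

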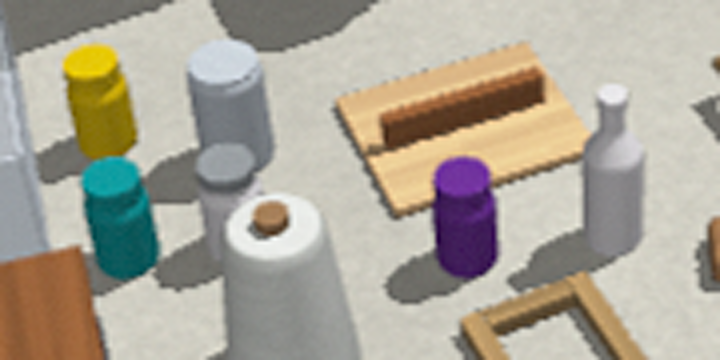

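View pics/crop2.png

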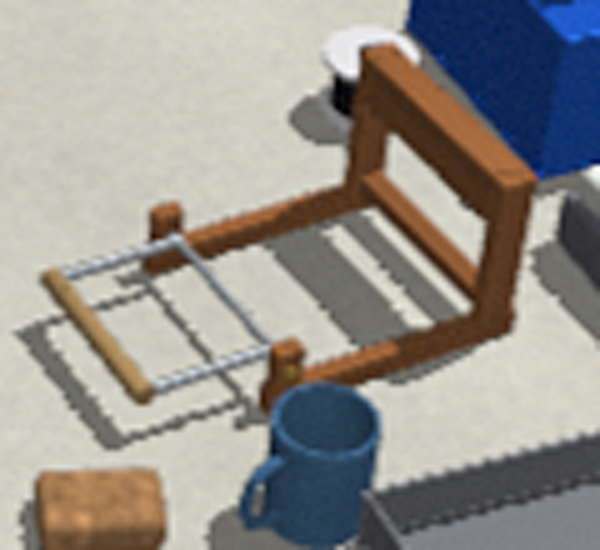

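```bash
cat > fit.py <<'E'
from h import *
from scipy.optimize import minimize
from scipy.spatial import cKDTree
def line(b):
    c=b[:,:2].mean(0);U,S,V=np.linalg.svd(b[:,:2]-c);v=V[0];t=(b[:,:2]-c)@v;n=np.array([-v[1],v[0]]);s=(b[:,:2]-c)@n
    lo,hi=np.percentile(t,[0.5,99.5]);mid=c+v*(lo+hi)/2
    return mid, np.degrees(np.arctan2(v[1],v[0]))%180, hi-lo, np.ptp(np.percentile(s,[2,98]))
E
python3 - <<'E'
from fit import *
P=np.load('top_P0.npy')
d=P[196:262,325:402].reshape(-1,3); d=d[np.isfinite(d[:,0])]
print('batten',line(d[d[:,2]>.036]))
d=P[165:245,180:215].reshape(-1,3); d=d[np.isfinite(d[:,0])]
print('rail',line(d[(d[:,2]>.143)]))
R=np.array([[-.1037,-.9946],[.9946,-.1037]]) # cols: x,y
rail=np.array([.5506,.374]); org=rail-R[:,0]*.095
print('org',org)
d=P[165:245,240:306].reshape(-1,3); d=d[np.isfinite(d[:,0])]; l=(d[:,:2]-org)@R
m=(l[:,0]<-.185)&(l[:,0]>-.22)&(abs(l[:,1])<.1)&(d[:,2]>.025); print('bar',line(d[m]),l[m].mean(0),d[m][:,2].mean())
E
```

```text
batten (array([ 0.47931881, -0.1716464 ]), np.float64(96.00210345293051), np.float64(0.157335164288121), np.float64(0.015270527769777487))
rail (array([0.55060975, 0.37301626]), np.float64(6.149337354465047), np.float64(0.19275041874164248), np.float64(0.02966958741962479))
org [0.5604515 0.279513 ]
bar (array([0.58256236, 0.08168403]), np.float64(6.221345642500069), np.float64(0.1490773629431275), np.float64(0.020238844953310423)) [-0.19905786 -0.00056538] 0.04569126379006155
```

The jar is at top (434,207): white body, narrowed neck, plain grey lid, measured 102 mm tall with a 49 mm lid. The candidate at (431,241) has straight sides, stands 118 mm tall and is 63 mm across, so it is the can. The purple, turquoise and yellow ones are look-alikes. The stand's yaw is about 96.15°.

```bash
cat > plan.py <<'E'
from h import *
from scipy.spatial.transform import Rotation as Rn
def Rdown(yawx):
    a=np.radians(yawx);c,s=np.cos(a),np.sin(a)
    return np.array([[c,s,0],[s,-c,0],[0,0,-1.]])
def to(p,yaw,st=None):
    st=st or ctrl.state(); R=np.array(st['eef_rot']); d=R.T@(np.array(p)-st['tool_pos'])*100
    r=Rn.from_matrix(R.T@Rdown(yaw)).as_rotvec(); return np.r_[d,r]
def rows(wps,grip):
    for w in wps: print([grip]+[round(float(x),2) for x in to(w[:3],w[3])[:3]]+[round(float(x),3) for x in to(w[:3],w[3])[3:]])
E
python3 -c "
from plan import *
rows([(.582,.0815,.25,6.15)],0)"
```

```text
[0, 58.35, -53.05, -2.74, 0.0, -0.0, 0.15]
```

Emit:
play_rows(plan=[[0, 2, -1.8, -0.5, 0, 0, 0.0], [0, 6, -5.4, -1.5, 0, 0, 0.02], [0, 10.5, -9.5, -2.7, 0, 0, 0.04], [0, 15, -13.6, -2.7, 0, 0, 0.05], [0, 19.5, -17.7, -2.7, 0, 0, 0.06], [0, 24, -21.8, -2.7, 0, 0, 0.07], [0, 28.5, -25.9, -2.7, 0, 0, 0.08], [0, 33, -30, -2.7, 0, 0, 0.09], [0, 37.5, -34.1, -2.7, 0, 0, 0.1], [0, 42, -38.2, -2.7, 0, 0, 0.11], [0, 46.5, -42.3, -2.7, 0, 0, 0.12], [0, 51, -46.4, -2.7, 0, 0, 0.13], [0, 55, -50, -2.7, 0, 0, 0.14], [0, 57.5, -52.3, -2.7, 0, 0, 0.15], [0, 58.35, -53.05, -2.7, 0, 0, 0.15], [0, 58.35, -53.05, -2.7, 0, 0, 0.15]])

```text
clock: 2.7
tool_pos: [0.5819, 0.0814, 0.2494]
eef_rot: [[0.994, 0.108, -0.001], [0.108, -0.994, -0.0], [-0.001, 0.0, -1.0]]
ft_force: [0.6, -0.2, -0.7]
gripper_width: 1.001
```

```bash
python3 - <<'E'
from plan import *
from fit import line
st=ctrl.state(); print(st['tool_pos'],st['eef_rot'].round(3).tolist(),st['ft_force'],st['clock'])
c=get_calibration('wrist'); p,d=read_camera('wrist'); save('w1.png',p)
P=cloud('wrist',c,d)
m=np.isfinite(P[...,0])&(P[...,2]>.036)&(P[...,2]<.06)
m&=(abs(P[...,1]-.0817)<.02)&(abs(P[...,0]-.582)<.1)
b=P[m]; print(len(b)); print(line(b), np.percentile(b[:,2],[5,50,95]))
q=models.spot_point('wrist','leg_bar'); print(q[:2]); print(proj(c,[.582,.0817,.04]))
E
```

```text
[0.58187781 0.08141854 0.24943052] [[0.994, 0.108, -0.001], [0.108, -0.994, -0.0], [-0.001, 0.0, -1.0]] [ 0.56894821 -0.16246979 -0.69207916] 2.7
2205
(array([0.57923149, 0.08230955]), np.float64(4.431787183612698), np.float64(0.14945715630139633), np.float64(0.029937387360561438)) [0.04142532 0.04711193 0.04933181]
[{'position': [313.6, 172.3], 'p': 0.82}]
[[315.20646384 170.64584902]]
```

View pics/w1.png

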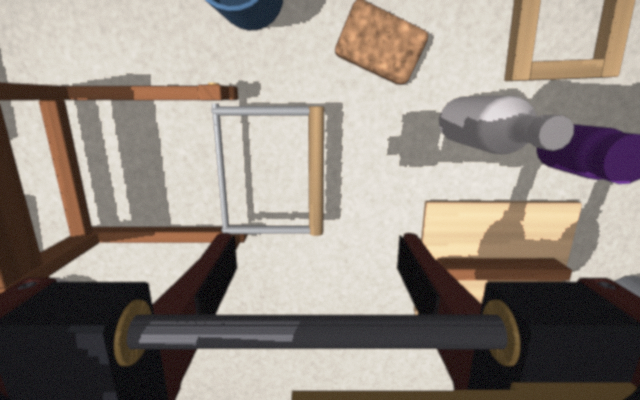

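Wrist view: the bar is vertical at about (316,170), square to the jaws and centred. I'll descend and pinch it.

Emit:
play_rows(plan=[[0, 0, 0, 2, 0, 0, 0], [0, 0, 0, 6, 0, 0, 0], [0, 0, 0, 11, 0, 0, 0], [0, 0, 0, 15.5, 0, 0, 0], [0, 0, 0, 19, 0, 0, 0], [0, 0, 0, 21.5, 0, 0, 0], [0, 0, 0, 22.6, 0, 0, 0], [0, 0, 0, 22.7, 0, 0, 0], [120, 0, 0, 22.7, 0, 0, 0], [200, 0, 0, 22.7, 0, 0, 0], [230, 0, 0, 22.7, 0, 0, 0], [255, 0, 0, 22.7, 0, 0, 0], [255, 0, 0, 22.7, 0, 0, 0], [255, 0, 0, 22.7, 0, 0, 0]])

```text
clock: 4.55
tool_pos: [0.5817, 0.0803, 0.023]
eef_rot: [[0.994, 0.107, 0.0], [0.107, -0.994, -0.001], [0.0, 0.001, -1.0]]
ft_force: [0.1, -0.2, -0.3]
gripper_width: 0.356
```

```bash
python3 - <<'E'
from plan import *
st=ctrl.state(); print(st['tool_pos'],st['gripper_width'],st['ft_force'])
# arc: hinge from the gripped bar pose
R=st['eef_rot']; 
for q in np.linspace(0,1.87,18):
    dx=110-110*np.cos(q); dz=110*np.sin(q)
    # stand x = (-.107,.994,0)
    w=np.array([-.107*dx,.994*dx,dz])/10
    print(round(q,2),(R.T@w).round(2))
E
```

```text
[0.5816674  0.0803387  0.02295128] 0.3561133241825748 [ 0.13334806 -0.15975125 -0.30870087]
0.0 [0. 0. 0.]
0.11 [ 0.   -0.07 -1.21]
0.22 [ 0.   -0.26 -2.4 ]
0.33 [ 0.   -0.59 -3.56]
0.44 [ 0.   -1.04 -4.69]
0.55 [ 0.   -1.62 -5.75]
0.66 [-0.   -2.31 -6.75]
0.77 [-0.   -3.1  -7.66]
0.88 [-0.   -3.99 -8.48]
0.99 [-0.   -4.96 -9.2 ]
1.1 [-0.   -6.   -9.81]
1.21 [ -0.    -7.11 -10.3 ]
1.32 [ -0.    -8.26 -10.66]
1.43 [ -0.    -9.45 -10.9 ]
1.54 [ -0.   -10.65 -11.  ]
1.65 [ -0.   -11.86 -10.97]
1.76 [ -0.   -13.06 -10.81]
1.87 [ -0.   -14.23 -10.52]
```

Emit:
play_rows(plan=[[255, 0, 0, 0, 0, 0, 0], [255, 0, 0, 0, 0, 0, 0], [255, 0, 0, 0, 0, 0, 0], [255, 0, 0, 0, 0, 0, 0]])

```text
clock: 5.05
tool_pos: [0.5814, 0.0823, 0.0228]
eef_rot: [[0.994, 0.108, -0.0], [0.108, -0.994, 0.003], [0.0, -0.003, -1.0]]
ft_force: [-0.3, 5.5, 0.2]
gripper_width: 0.193
```

The bar is gripped (17 mm opening). Next, swing it along the arc.

Emit:
play_rows(plan=[[255, 0, -0.07, -1.21, 0, 0, 0], [255, 0, -0.26, -2.4, 0, 0, 0], [255, 0, -0.59, -3.56, 0, 0, 0], [255, 0, -1.04, -4.69, 0, 0, 0], [255, 0, -1.62, -5.75, 0, 0, 0], [255, 0, -2.31, -6.75, 0, 0, 0], [255, 0, -3.1, -7.66, 0, 0, 0], [255, 0, -3.99, -8.48, 0, 0, 0], [255, 0, -4.96, -9.2, 0, 0, 0], [255, 0, -6.0, -9.81, 0, 0, 0], [255, 0, -7.11, -10.3, 0, 0, 0], [255, 0, -8.26, -10.66, 0, 0, 0], [255, 0, -9.45, -10.9, 0, 0, 0], [255, 0, -10.65, -11.0, 0, 0, 0]])

```text
clock: 6.8
tool_pos: [0.571, 0.1878, 0.1365]
eef_rot: [[0.994, 0.107, 0.005], [0.107, -0.994, 0.003], [0.005, -0.002, -1.0]]
ft_force: [3.6, -3.1, 3.6]
gripper_width: 0.195
```

Emit:
play_rows(plan=[[255, 0, -1.2, 0.1, 0, 0, 0], [255, 0, -2.4, 0.35, 0, 0, 0], [255, 0, -3.0, 0.5, 0, 0, 0], [255, 0, -3.6, 0.68, 0, 0, 0], [255, 0, -3.6, 0.68, 0, 0, 0]])

```text
clock: 7.42
tool_pos: [0.5671, 0.2252, 0.1301]
eef_rot: [[0.994, 0.108, 0.005], [0.108, -0.994, 0.004], [0.005, -0.004, -1.0]]
ft_force: [1.6, 0.5, 5.6]
gripper_width: 0.2
```

```bash
python3 - <<'E'
from plan import *
for n in('scene','wrist'):
    p,d=read_camera(n); save(n+'2.png',p if n=='wrist' else cv2.resize(p[120:260,300:460],None,fx=4,fy=4))
E
```

```text
(no output)
```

View pics/scene2.png

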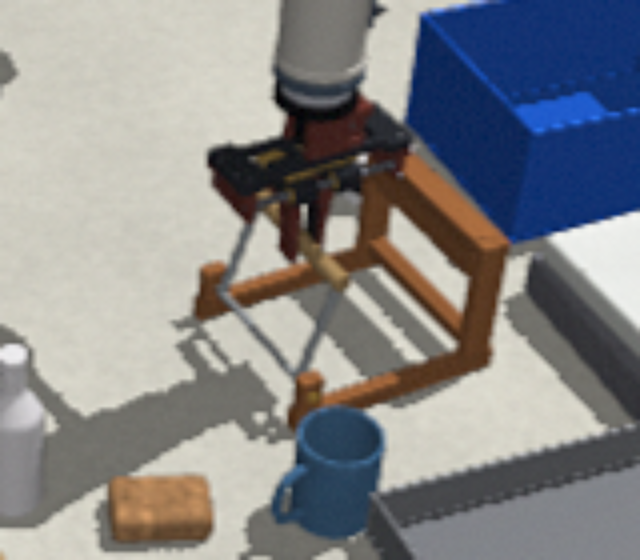

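View pics/wrist2.png

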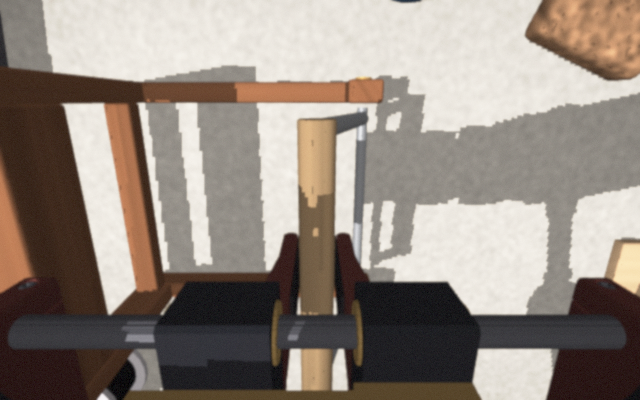

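The leg is past upright and leaning toward the rail; the bar is between the fingers at wrist (317,200). Release it, then rise.

Emit:
play_rows(plan=[[230, 0, 0, 0, 0, 0, 0], [200, 0, 0, 0, 0, 0, 0], [160, 0, 0, 0, 0, 0, 0], [100, 0, 0, 0, 0, 0, 0], [60, 0, 0, 0, 0, 0, 0], [60, 0, 0, 0, 0, 0, 0], [60, 0, 0, 0, 0, 0, 0], [60, 0, 0, -1.5, 0, 0, 0], [60, 0, 0, -5, 0, 0, 0], [0, 0, 0, -10, 0, 0, 0], [0, 0, 0, -14, 0, 0, 0], [0, 0, 0, -14, 0, 0, 0]])

```text
clock: 9.02
tool_pos: [0.5675, 0.2246, 0.2765]
eef_rot: [[0.994, 0.108, 0.014], [0.108, -0.994, 0.007], [0.015, -0.006, -1.0]]
ft_force: [-0.3, -0.6, 0.2]
gripper_width: 1.001
```

```bash
python3 - <<'E'
from plan import *
from fit import line
c=get_calibration('wrist');p,d=read_camera('wrist'); save('w3.png',p)
P=cloud('wrist',c,d); m=np.isfinite(P[...,0])&(P[...,2]>.13)&(P[...,2]<.17)
Y=P[m]; 
bar=Y[(Y[:,1]<.25)&(Y[:,1]>.19)]; print(len(bar),line(bar),np.percentile(bar[:,2],[5,50,95]))
rows([(.4793,-.1716,.25,96)],0)
E
```

```text
3000 (array([0.56401173, 0.22556759]), np.float64(6.083422616099284), np.float64(0.14848765017026233), np.float64(0.016793663232439773)) [0.14689081 0.15154788 0.15349075]
[0, -13.02, 38.44, 2.01, 0.004, -0.012, -1.568]
```

View pics/w3.png

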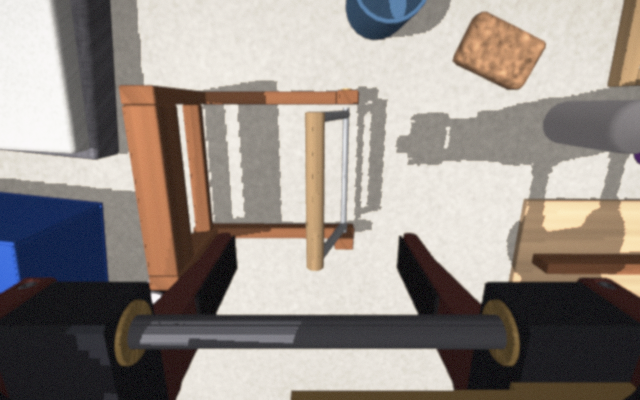

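The leg holds by itself at its stop: bar at wrist (314,190), top 0.153 m. Next, go to the board.

Emit:
play_rows(plan=[[0, -0.7, 2.0, 0.0, 0, -0.002, -0.08], [0, -1.8, 5.4, 0.5, 0, -0.004, -0.22], [0, -3.2, 9.5, 1, 0, -0.006, -0.39], [0, -4.6, 13.6, 1.5, 0, -0.008, -0.56], [0, -6, 17.7, 2, 0.001, -0.01, -0.73], [0, -7.4, 21.8, 2, 0.002, -0.012, -0.9], [0, -8.8, 25.9, 2, 0.003, -0.012, -1.07], [0, -10.2, 30, 2, 0.004, -0.012, -1.24], [0, -11.6, 34.1, 2, 0.004, -0.012, -1.41], [0, -12.6, 37.2, 2, 0.004, -0.012, -1.52], [0, -13.0, 38.4, 2, 0.004, -0.012, -1.568], [0, -13.0, 38.4, 2, 0.004, -0.012, -1.568], [0, -13.0, 38.4, 2, 0.004, -0.012, -1.568]])

```text
clock: 10.7
tool_pos: [0.4793, -0.1706, 0.2494]
eef_rot: [[-0.104, 0.995, -0.001], [0.995, 0.104, 0.001], [0.001, -0.001, -1.0]]
ft_force: [0.3, 1.0, 0.0]
gripper_width: 1.002
```

```bash
python3 - <<'E'
from plan import *
from fit import line
c=get_calibration('wrist');p,d=read_camera('wrist'); save('w4.png',p)
P=cloud('wrist',c,d); m=np.isfinite(P[...,0])&(P[...,2]>.038)&(P[...,2]<.06)&(abs(P[...,0]-.479)<.05)&(abs(P[...,1]+.17)<.12)
b=P[m]; print(len(b),line(b),np.median(b[:,2]))
m=np.isfinite(P[...,0])&(P[...,2]>.006)&(P[...,2]<.02)&(abs(P[...,0]-.479)<.12)&(abs(P[...,1]+.17)<.13)
b=P[m]; print(len(b),cv2.minAreaRect((b[:,:2]*1000).astype(np.float32)),np.median(b[:,2]))
E
```

```text
1867 (array([ 0.47620058, -0.17241829]), np.float64(96.10851626865635), np.float64(0.15739852785829317), np.float64(0.014792418368334115)) 0.0457896335368308
19846 ((476.1817626953125, -173.23068237304688), (170.53810119628906, 198.83448791503906), 5.997560024261475) 0.01193231862033925
```

View pics/w4.png

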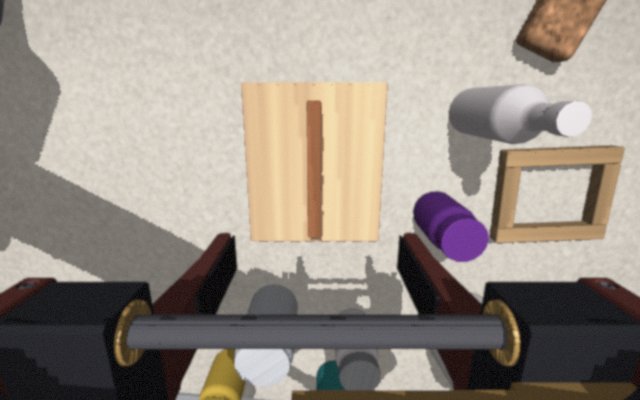

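Wrist view: the batten is vertical at (315,170), square to the jaws; the board is clear of the purple look-alike. Descend and pinch.

Emit:
play_rows(plan=[[0, 0, 0, 2, 0, 0, 0], [0, -0.1, -0.1, 6, 0, 0, 0], [0, -0.13, -0.14, 11, 0, 0, 0], [0, -0.13, -0.14, 15.5, 0, 0, 0], [0, -0.13, -0.14, 19, 0, 0, 0], [0, -0.13, -0.14, 21.5, 0, 0, 0], [0, -0.13, -0.14, 22.8, 0, 0, 0], [60, -0.13, -0.14, 23.3, 0, 0, 0], [120, -0.13, -0.14, 23.3, 0, 0, 0], [180, -0.13, -0.14, 23.3, 0, 0, 0], [220, -0.13, -0.14, 23.3, 0, 0, 0], [255, -0.13, -0.14, 23.3, 0, 0, 0], [255, -0.13, -0.14, 23.3, 0, 0, 0], [255, -0.13, -0.14, 23.3, 0, 0, 0], [255, -0.13, -0.14, 23.3, 0, 0, 0], [255, -0.13, -0.14, 23.3, 0, 0, 0], [255, -0.13, -0.14, 23.3, 0, 0, 0]])

```text
clock: 12.88
tool_pos: [0.4778, -0.1719, 0.0166]
eef_rot: [[-0.105, 0.994, -0.001], [0.994, 0.105, 0.0], [0.001, -0.001, -1.0]]
ft_force: [-2.8, -0.3, 1.7]
gripper_width: 0.175
```

Emit:
play_rows(plan=[[255, 0, 0, -0.6, 0, 0, 0], [255, 0, 0, -2.5, 0, 0, 0], [255, 0, 0, -6, 0, 0, 0], [255, 0, 0, -10.5, 0, 0, 0], [255, 1, 0.28, -15, 0, 0, 0], [255, 3.5, 1.0, -19, 0, 0, 0], [255, 7, 2.0, -22, 0, 0, 0], [255, 11, 3.1, -23, 0, 0, 0], [255, 15.5, 4.3, -23, 0, 0, 0], [255, 20, 5.6, -23, 0, 0, 0], [255, 24.5, 6.85, -23, 0, 0, 0], [255, 29, 8.1, -23, 0, 0, 0], [255, 33.5, 9.4, -23, 0, 0, 0], [255, 38, 10.6, -23, 0, 0, 0], [255, 41.5, 11.6, -23, 0, 0, 0], [255, 44, 12.3, -23, 0, 0, 0], [255, 45.5, 12.7, -23, 0, 0, 0], [255, 46, 12.85, -23, 0, 0, 0], [255, 46, 12.85, -23, 0, 0, 0], [255, 46, 12.85, -23, 0, 0, 0]])

```text
clock: 15.38
tool_pos: [0.5577, 0.2981, 0.247]
eef_rot: [[-0.104, 0.995, -0.001], [0.995, 0.104, 0.0], [0.0, -0.001, -1.0]]
ft_force: [-0.6, -0.1, -3.7]
gripper_width: 0.183
```

```bash
python3 - <<'E'
from plan import *
from fit import line
st=ctrl.state();print(st['tool_pos'],st['moment'],st['ft_force'])
c=get_calibration('wrist');p,d=read_camera('wrist'); save('w5.png',p)
ct=get_calibration('top');p,d=read_camera('top'); save('t5.png',cv2.resize(p[130:260,150:350],None,fx=4,fy=4)); P=cloud('top',ct,d)
w=P[150:260,160:330].reshape(-1,3); w=w[np.isfinite(w[:,0])]; b=w[(w[:,2]>.215)&(w[:,2]<.26)&(abs(w[:,0]-.557)<.13)&(abs(w[:,1]-.299)<.13)]
print(len(b),b.min(0),b.max(0))
E
```

```text
[0.55766609 0.29807825 0.24704069] [-0.00948263 -0.09809559 -0.01098749] [-0.56149292 -0.08286516 -3.73438345]
2013 [0.46820604 0.1891315  0.23008736] [0.65454234 0.39409124 0.25937801]
```

View pics/w5.png

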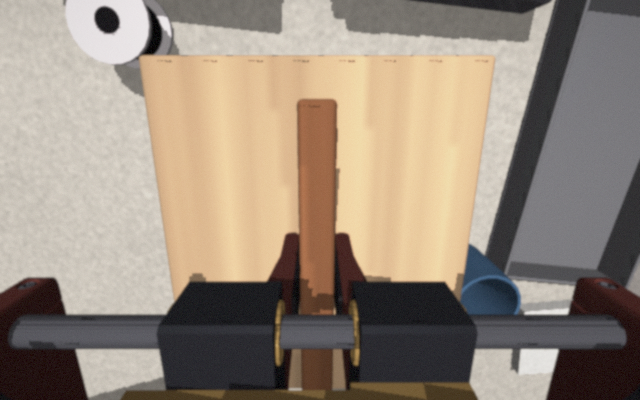

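View pics/t5.png

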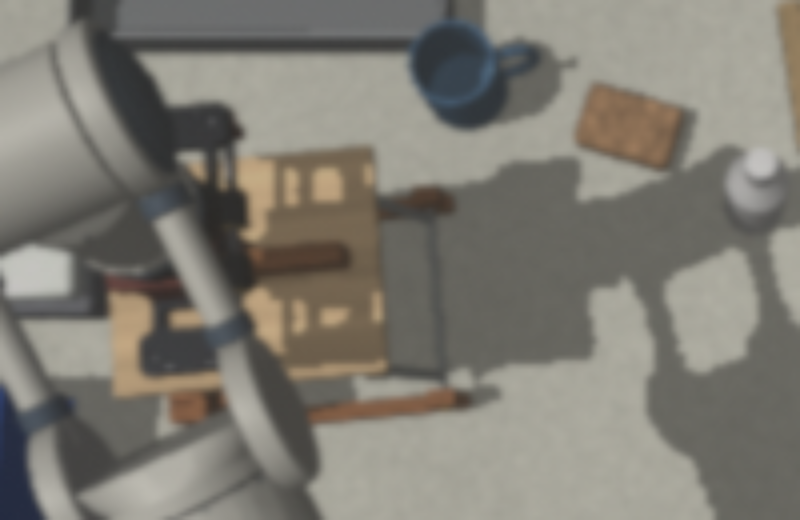

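The board is level and square above the stand. I'll lower it slowly.

Emit:
play_rows(plan=[[255, 0.1, 0, 0.8, 0, 0, 0], [255, 0.1, 0, 2.2, 0, 0, 0], [255, 0.1, 0, 4, 0, 0, 0], [255, 0.1, 0, 5.5, 0, 0, 0], [255, 0.1, 0, 6.4, 0, 0, 0], [255, 0.1, 0, 6.8, 0, 0, 0], [255, 0.1, 0, 7.1, 0, 0, 0], [255, 0.1, 0, 7.3, 0, 0, 0], [255, 0.1, 0, 7.4, 0, 0, 0], [255, 0.1, 0, 7.5, 0, 0, 0], [255, 0.1, 0, 7.5, 0, 0, 0]])

```text
clock: 16.85
tool_pos: [0.5575, 0.2992, 0.1721]
eef_rot: [[-0.104, 0.995, -0.001], [0.995, 0.104, 0.0], [0.001, -0.001, -1.0]]
ft_force: [0.5, -0.4, -3.9]
gripper_width: 0.18
```

```bash
python3 - <<'E'
from plan import *
st=ctrl.state();print(st['tool_pos'],st['ft_force'])
p,d=read_camera('scene'); save('s6.png',cv2.resize(p[120:260,300:460],None,fx=4,fy=4))
E
```

```text
[0.55751108 0.29919482 0.17207145] [ 0.50202251 -0.40550081 -3.85227969]
```

View pics/s6.png

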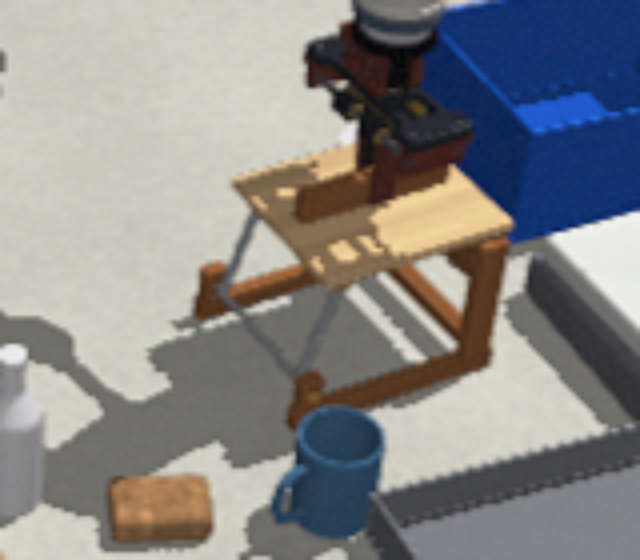

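The board sits about 2 mm above the supports, with nothing touching yet (-3.9 N, its own weight). I'll ease it down to contact.

Emit:
play_rows(plan=[[255, 0, 0, 0.1, 0, 0, 0], [255, 0, 0, 0.2, 0, 0, 0], [255, 0, 0, 0.25, 0, 0, 0], [255, 0, 0, 0.25, 0, 0, 0]])

```text
clock: 17.4
tool_pos: [0.5575, 0.2992, 0.1697]
eef_rot: [[-0.104, 0.995, -0.001], [0.995, 0.104, 0.0], [0.001, -0.001, -1.0]]
ft_force: [-0.3, 1.0, -3.4]
gripper_width: 0.178
```

Emit:
play_rows(plan=[[255, 0, 0, 0.05, 0, 0, 0], [255, 0, 0, 0.1, 0, 0, 0], [255, 0, 0, 0.1, 0, 0, 0]])

```text
clock: 17.77
tool_pos: [0.5575, 0.2992, 0.1696]
eef_rot: [[-0.104, 0.995, 0.0], [0.995, 0.104, 0.001], [0.001, 0.0, -1.0]]
ft_force: [-2.3, -0.8, 2.9]
gripper_width: 0.18
```

The force has flipped to +2.9 N, so the board is fully supported. Open gently and rise.

Emit:
play_rows(plan=[[240, 0, 0, 0, 0, 0, 0], [210, 0, 0, 0, 0, 0, 0], [170, 0, 0, 0, 0, 0, 0], [120, 0, 0, 0, 0, 0, 0], [80, 0, 0, 0, 0, 0, 0], [80, 0, 0, 0, 0, 0, 0], [80, 0, 0, -1, 0, 0, 0], [80, 0, 0, -3.5, 0, 0, 0], [0, 0, 0, -7, 0, 0, 0], [0, 0, 0, -11, 0, 0, 0], [0, 0, 0, -13, 0, 0, 0], [0, 0, 0, -13, 0, 0, 0]])

```text
clock: 19.27
tool_pos: [0.558, 0.2993, 0.3027]
eef_rot: [[-0.104, 0.995, 0.005], [0.995, 0.104, 0.003], [0.003, 0.005, -1.0]]
ft_force: [-0.1, 0.2, 0.3]
gripper_width: 0.999
```

```bash
python3 - <<'E'
from plan import *
from fit import line
st=ctrl.state();print(st['tool_pos'],st['ft_force'],st['joint_pos'])
c=get_calibration('wrist');p,d=read_camera('wrist'); save('w7.png',p); P=cloud('wrist',c,d)
ok=np.isfinite(P[...,0])&(abs(P[...,0]-.557)<.14)&(abs(P[...,1]-.299)<.14)
b=P[ok&(P[...,2]>.155)&(P[...,2]<.18)]; print(len(b),cv2.minAreaRect((b[:,:2]*1000).astype(np.float32)))
A=np.c_[b[:,:2]-[.557,.299],np.ones(len(b))]; print('plane',np.linalg.lstsq(A,b[:,2],rcond=None)[0])
b=P[ok&(P[...,2]>.188)&(P[...,2]<.21)]; print('batten',line(b),np.median(b[:,2]))
rows([(.559,-.402,.29,135),(.559,-.402,.29,45)],0)
E
```

```text
[0.55801465 0.29933266 0.302733  ] [-0.09216314  0.20804985  0.30665457] [2.51093057e+01 1.22060548e+01 5.46207201e+01 4.52295047e-02
 1.12852796e+02 1.91604409e+01]
33064 ((554.2328491210938, 297.8127746582031), (182.41421508789062, 199.2825927734375), 6.024755001068115)
plane [ 0.00029871 -0.00057724  0.16496609]
batten (array([0.5577421 , 0.29862108]), np.float64(95.95610429204217), np.float64(0.15677479368855438), np.float64(0.015304645883878809)) 0.19888460836968844
[0, -69.76, -7.17, 0.94, 0.003, -0.001, -0.681]
[0, -69.76, -7.17, 0.94, 0.001, -0.002, 0.89]
```

View pics/w7.png

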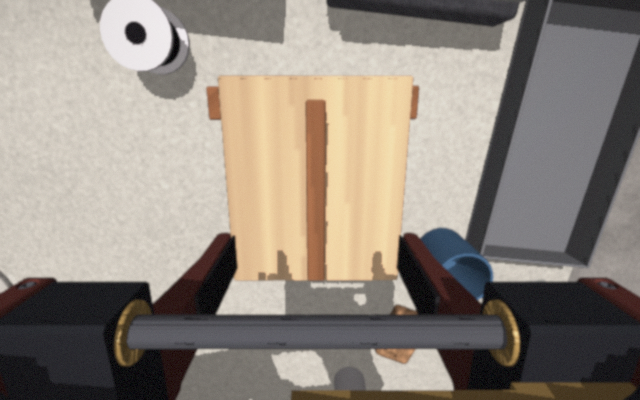

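The board rests level and square; the rail ends peek out on both sides at about (214,102) and (414,102). Next, go to the jar.

Emit:
play_rows(plan=[[0, -1.5, -0.15, 0, 0, 0, -0.01], [0, -5, -0.5, 0, 0.001, 0, -0.04], [0, -10, -1, 0.2, 0.001, 0, -0.09], [0, -15.5, -1.6, 0.4, 0.001, 0, -0.15], [0, -21, -2.15, 0.5, 0.001, 0, -0.2], [0, -26.5, -2.7, 0.6, 0.002, 0, -0.25], [0, -32, -3.3, 0.7, 0.002, 0, -0.31], [0, -37.5, -3.85, 0.8, 0.002, 0, -0.36], [0, -43, -4.4, 0.9, 0.002, 0, -0.42], [0, -48.5, -5, 0.9, 0.003, 0, -0.47], [0, -54, -5.55, 0.9, 0.003, -0.001, -0.53], [0, -59.5, -6.1, 0.9, 0.003, -0.001, -0.58], [0, -64.5, -6.6, 0.9, 0.003, -0.001, -0.63], [0, -68.2, -7, 0.9, 0.003, -0.001, -0.67], [0, -69.76, -7.17, 0.9, 0.003, -0.001, -0.68], [0, -69.76, -7.17, 0.9, 0.003, -0.001, -0.68], [0, -69.76, -7.17, 0.9, 0.003, -0.001, -0.68]])

```text
clock: 21.45
tool_pos: [0.5592, -0.4007, 0.2907]
eef_rot: [[-0.707, 0.707, 0.0], [0.707, 0.707, -0.0], [-0.0, -0.0, -1.0]]
ft_force: [0.4, 0.2, 0.1]
gripper_width: 0.998
```

```bash
python3 - <<'E'
from plan import *
from fit import line
st=ctrl.state();print(st['tool_pos'],st['joint_pos'])
c=get_calibration('wrist');p,d=read_camera('wrist'); save('w8.png',p); P=cloud('wrist',c,d)
ok=np.isfinite(P[...,0])&(np.hypot(P[...,0]-.559,P[...,1]+.402)<.045)
b=P[ok&(P[...,2]>.093)&(P[...,2]<.108)]; print(len(b),cv2.minEnclosingCircle((b[:,:2]*1000).astype(np.float32)),b[:,:2].mean(0),np.median(b[:,2]))
ct=get_calibration('top');p,d=read_camera('top'); save('t8.png',cv2.resize(p[140:260,170:330],None,fx=5,fy=5)); P=cloud('top',ct,d)
b=P.reshape(-1,3);b=b[np.isfinite(b[:,0])]
def reg(z0,z1,x0,x1,y0,y1): return b[(b[:,2]>z0)&(b[:,2]<z1)&(b[:,0]>x0)&(b[:,0]<x1)&(b[:,1]>y0)&(b[:,1]<y1)]
w=reg(.185,.21,.45,.67,.19,.42);print('batten',line(w))
w=reg(.158,.175,.45,.67,.18,.42);print('board',len(w),cv2.minAreaRect((w[:,:2]*1000).astype(np.float32)))
E
```

```text
[ 0.55923787 -0.40070253  0.29068447] [-3.84527352e+01  2.15543946e+01  4.46909884e+01 -4.68294134e-03
  1.13749447e+02 -8.34382394e+01]
1556 ((555.3486938476562, -402.714111328125), 24.86284065246582) [ 0.55462729 -0.40225563] 0.09991945557543927
batten (array([0.55996729, 0.29654044]), np.float64(95.87265972257269), np.float64(0.15728409542508587), np.float64(0.015641299218981854))
board 3042 ((560.7568359375, 298.2573547363281), (170.33273315429688, 201.401611328125), 5.843115329742432)
```

View pics/w8.png

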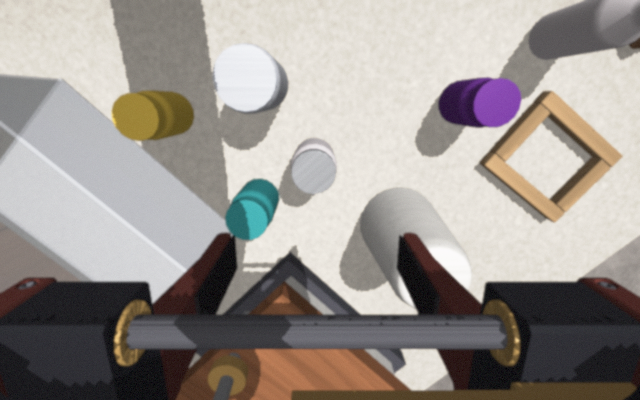

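View pics/t8.png

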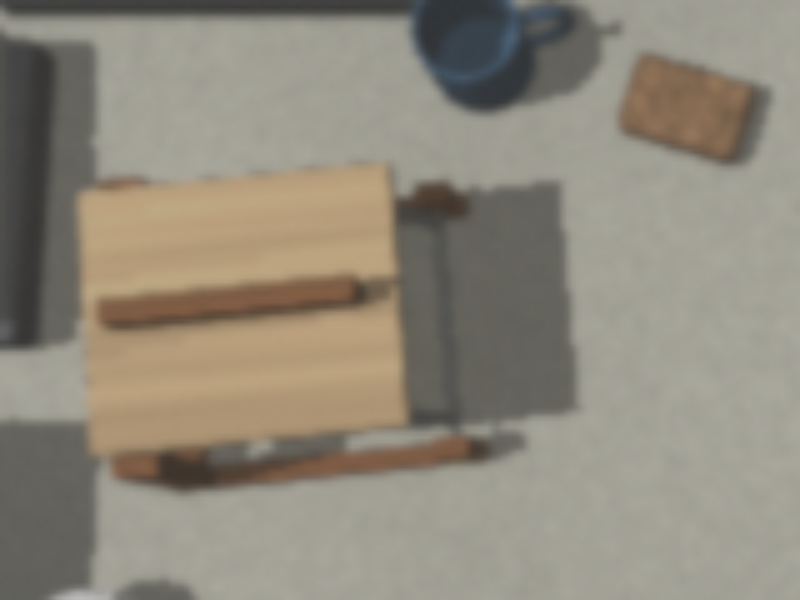

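The jar's grey lid is at wrist (315,165). Turquoise is at (255,210), the can at (248,78) and the cone at (415,240). Before going down I'll check clearance over the gripper footprint.

```bash
python3 - <<'E'
from h import *
b=np.load('top_P0.npy').reshape(-1,3);b=b[np.isfinite(b[:,0])]
l=b[:,:2]-[.5573,-.4022]; s=np.sqrt(.5); al=(l[:,0]+l[:,1])*s; ac=(-l[:,0]+l[:,1])*s
far=np.hypot(l[:,0],l[:,1])>.035
m=(abs(al)<.1)&(abs(ac)<.05)&far; print('body max z',b[m,2].max(), b[m][b[m,2]>.09][:,:2].round(3)[:5])
m=(abs(al)<.065)&(abs(ac)<.02)&far; print('finger max z',b[m,2].max())
p=cv2.resize(cv2.cvtColor(cv2.imread('pics/w8.png'),cv2.COLOR_BGR2RGB)[110:240,230:400],None,fx=4,fy=4); save('w8c.png',p)
E
```

```text
body max z 0.10491550351282863 [[ 0.553 -0.473]
 [ 0.553 -0.476]
 [ 0.551 -0.473]
 [ 0.55  -0.475]
 [ 0.549 -0.476]]
finger max z 0.00748681702311127
```

View pics/w8c.png

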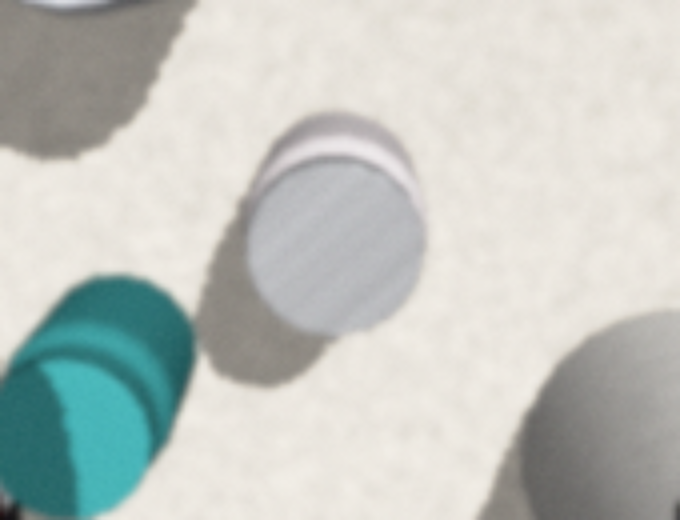

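The crop confirms the white body with a plain metal lid and a free footprint. Descend and grip at about 58 mm height.

Emit:
play_rows(plan=[[0, 0.03, -0.24, 2, 0, 0, 0], [0, 0.03, -0.24, 6, 0, 0, 0], [0, 0.03, -0.24, 11, 0, 0, 0], [0, 0.03, -0.24, 16, 0, 0, 0], [0, 0.03, -0.24, 20, 0, 0, 0], [0, 0.03, -0.24, 23, 0, 0, 0], [0, 0.03, -0.24, 24.7, 0, 0, 0], [0, 0.03, -0.24, 25.1, 0, 0, 0], [60, 0.03, -0.24, 25.1, 0, 0, 0], [110, 0.03, -0.24, 25.1, 0, 0, 0], [150, 0.03, -0.24, 25.1, 0, 0, 0], [200, 0.03, -0.24, 25.1, 0, 0, 0], [255, 0.03, -0.24, 25.1, 0, 0, 0], [255, 0.03, -0.24, 25.1, 0, 0, 0], [255, 0.03, -0.24, 25.1, 0, 0, 0]])

```text
clock: 23.42
tool_pos: [0.5577, -0.4028, 0.0411]
eef_rot: [[-0.707, 0.707, 0.001], [0.707, 0.707, -0.002], [-0.002, -0.001, -1.0]]
ft_force: [-1.2, -1.7, 6.3]
gripper_width: 0.634
```

Jar gripped (55.8 mm). Lift and carry it over to the near side of the batten.

Emit:
play_rows(plan=[[255, 0, 0, -0.6, 0, 0, 0], [255, 0, 0, -2.5, 0, 0, 0], [255, 0, 0, -6, 0, 0, 0], [255, 0, 0, -11, 0, 0, 0], [255, 0, 0, -16, 0, 0, 0], [255, 0.5, 0.4, -20.5, 0, 0, -0.01], [255, 2, 1.7, -23.5, 0, 0, -0.03], [255, 5, 4.4, -25, 0, 0, -0.09], [255, 8.5, 7.4, -25, 0, 0, -0.15], [255, 12.2, 10.7, -25, 0, 0, -0.21], [255, 16, 14, -25, 0, 0, -0.27], [255, 19.8, 17.3, -25, 0, 0, -0.34], [255, 23.6, 20.7, -25, 0, 0, -0.4], [255, 27.4, 24, -25, 0, 0, -0.46], [255, 31.2, 27.3, -25, 0, 0, -0.53], [255, 35, 30.6, -25, 0, 0, -0.59]])

```text
clock: 25.42
tool_pos: [0.5256, 0.0634, 0.2911]
eef_rot: [[-0.981, 0.192, 0.002], [0.192, 0.981, -0.002], [-0.002, -0.001, -1.0]]
ft_force: [1.2, -0.1, -2.3]
gripper_width: 0.636
```

```bash
python3 -c "
from plan import *
rows([(.5113,.2944,.29,186)],255);print(ctrl.state()['ft_force'])"
```

```text
[255, 5.84, 22.4, 0.07, -0.002, 0.002, -0.298]
[ 1.18948321 -0.09413289 -2.34825292]
```

Emit:
play_rows(plan=[[255, 1.2, 4.7, 0, 0, 0, -0.06], [255, 2.4, 9.3, 0, 0, 0, -0.12], [255, 3.6, 13.8, 0, -0.001, 0.001, -0.18], [255, 4.7, 18, 0, -0.001, 0.001, -0.24], [255, 5.4, 20.8, 0, -0.002, 0.002, -0.28], [255, 5.8, 22.2, 0, -0.002, 0.002, -0.298], [255, 5.84, 22.4, 0, -0.002, 0.002, -0.298], [255, 5.84, 22.4, 1, -0.002, 0.002, -0.298], [255, 5.84, 22.4, 3, -0.002, 0.002, -0.298], [255, 5.84, 22.4, 5, -0.002, 0.002, -0.298], [255, 5.84, 22.4, 6.5, -0.002, 0.002, -0.298], [255, 5.84, 22.4, 7.2, -0.002, 0.002, -0.298], [255, 5.84, 22.4, 7.2, -0.002, 0.002, -0.298]])

```text
clock: 27.05
tool_pos: [0.5114, 0.294, 0.2183]
eef_rot: [[-0.995, -0.104, -0.0], [-0.104, 0.995, 0.0], [0.0, 0.0, -1.0]]
ft_force: [-0.0, -0.5, -2.6]
gripper_width: 0.637
```

```bash
python3 - <<'E'
from plan import *
c=get_calibration('wrist');p,d=read_camera('wrist'); save('w9.png',p)
p,d=read_camera('scene'); save('s9.png',cv2.resize(p[120:260,300:460],None,fx=4,fy=4))
E
```

```text
(no output)
```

View pics/w9.png

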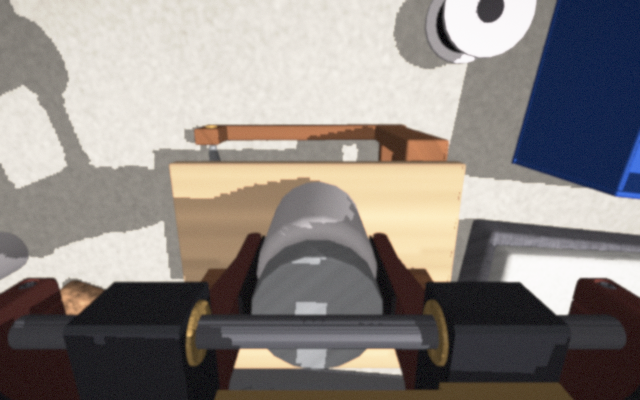

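View pics/s9.png

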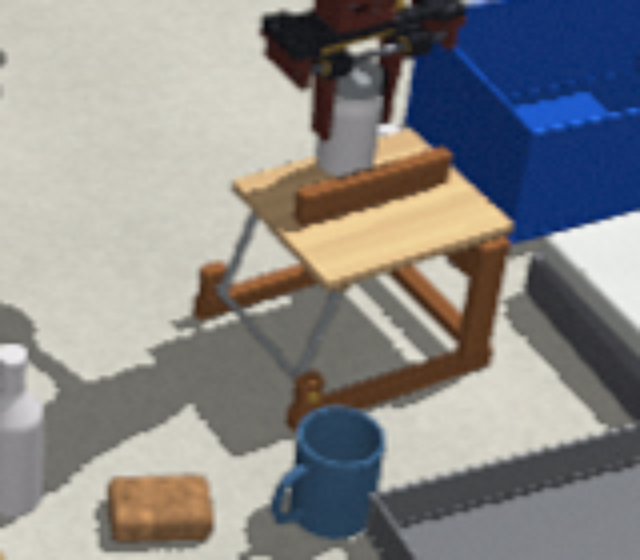

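The jar hangs upright over the near half of the board, clear of the batten, about 12 mm up. Lower it gently.

Emit:
play_rows(plan=[[255, 0, 0, 0.4, 0, 0, 0], [255, 0, 0, 0.7, 0, 0, 0], [255, 0, 0, 0.9, 0, 0, 0], [255, 0, 0, 1.05, 0, 0, 0], [255, 0, 0, 1.05, 0, 0, 0]])

```text
clock: 27.78
tool_pos: [0.5116, 0.2943, 0.2088]
eef_rot: [[-0.995, -0.105, 0.001], [-0.105, 0.995, 0.001], [-0.001, 0.001, -1.0]]
ft_force: [0.5, 0.3, -2.8]
gripper_width: 0.633
```

Emit:
play_rows(plan=[[255, 0, 0, 0.1, 0, 0, 0], [255, 0, 0, 0.2, 0, 0, 0], [255, 0, 0, 0.2, 0, 0, 0]])

```text
clock: 28.15
tool_pos: [0.5116, 0.2943, 0.2067]
eef_rot: [[-0.995, -0.105, 0.001], [-0.105, 0.995, 0.001], [-0.001, 0.001, -1.0]]
ft_force: [0.3, -0.3, -3.3]
gripper_width: 0.634
```

Emit:
play_rows(plan=[[255, 0, 0, 0.05, 0, 0, 0], [255, 0, 0, 0.1, 0, 0, 0], [255, 0, 0, 0.1, 0, 0, 0]])

```text
clock: 28.52
tool_pos: [0.5116, 0.2943, 0.2062]
eef_rot: [[-0.995, -0.105, 0.001], [-0.105, 0.995, 0.001], [-0.002, 0.001, -1.0]]
ft_force: [-0.3, -0.2, -0.5]
gripper_width: 0.63
```

In contact: the weight is off the wrist (-0.5 N). Release, then rise straight up.

Emit:
play_rows(plan=[[100, 0, 0, 0.03, 0, 0, 0], [70, 0, 0, 0.03, 0, 0, 0], [40, 0, 0, 0.03, 0, 0, 0], [0, 0, 0, 0.03, 0, 0, 0], [0, 0, 0, 0.03, 0, 0, 0], [0, 0, 0, 0.03, 0, 0, 0], [0, 0, 0, -1, 0, 0, 0], [0, 0, 0, -3, 0, 0, 0], [0, 0, 0, -6, 0, 0, 0], [0, 0, 0, -10, 0, 0, 0], [0, 0, 0, -13, 0, 0, 0], [0, 0, 0, -13, 0, 0, 0]])

```text
clock: 30.02
tool_pos: [0.512, 0.2944, 0.34]
eef_rot: [[-0.994, -0.105, 0.007], [-0.105, 0.994, 0.004], [-0.008, 0.003, -1.0]]
ft_force: [0.7, -0.8, -1.1]
gripper_width: 1.0
```

```bash
python3 -c "
from plan import *
rows([(.42,-.1,.33,186)],0);s=ctrl.state();print(s['tool_pos'],s['ft_force'])"
```

```text
[0, 13.28, -38.27, 0.78, 0.003, 0.008, 0.0]
[0.51195266 0.29443196 0.33995014] [ 0.70847188 -0.77221372 -1.05680876]
```

Now move the arm out of the top camera's way to check the result.

Emit:
play_rows(plan=[[0, 0.5, -1.5, 0, 0, 0, 0], [0, 2, -5, 0, 0, 0, 0], [0, 3.5, -10, 0, 0, 0, 0], [0, 5.2, -15, 0, 0, 0, 0], [0, 7, -20, 0, 0, 0, 0], [0, 8.7, -25, 0, 0, 0, 0], [0, 10.5, -30, 0, 0, 0, 0], [0, 12, -34.5, 0, 0, 0, 0], [0, 13, -37.5, 0, 0, 0, 0], [0, 13.2, -38.2, 0, 0, 0, 0], [0, 13.2, -38.2, 0, 0, 0, 0]])

```text
clock: 31.4
tool_pos: [0.4202, -0.0993, 0.3368]
eef_rot: [[-0.995, -0.104, 0.006], [-0.104, 0.995, 0.004], [-0.006, 0.004, -1.0]]
ft_force: [-0.2, 0.2, 0.5]
gripper_width: 0.999
```

```bash
python3 - <<'E'
from plan import *
from fit import line
p,d=read_camera('scene'); save('s10.png',p); save('s10c.png',cv2.resize(p[120:260,300:460],None,fx=4,fy=4))
ct=get_calibration('top');p,d=read_camera('top'); save('t10.png',p); save('t10c.png',cv2.resize(p[140:260,170:330],None,fx=5,fy=5)); P=cloud('top',ct,d)
b=P.reshape(-1,3);b=b[np.isfinite(b[:,0])]
def reg(z0,z1,x0,x1,y0,y1): return b[(b[:,2]>z0)&(b[:,2]<z1)&(b[:,0]>x0)&(b[:,0]<x1)&(b[:,1]>y0)&(b[:,1]<y1)]
w=reg(.185,.21,.535,.67,.19,.42);m=line(w);print('batten',m)
w=reg(.158,.175,.45,.67,.18,.42);r=cv2.minAreaRect((w[:,:2]*1000).astype(np.float32));print('board',r)
w=reg(.255,.275,.45,.57,.2,.4);q=cv2.minEnclosingCircle((w[:,:2]*1000).astype(np.float32));print('lid',q,np.median(w[:,2]))
a=np.radians(96.1);X=np.array([np.cos(a),np.sin(a)]);Y=np.array([-X[1],X[0]])
dd=np.array(q[0])-np.array(r[0]);print('jar rel board',dd@X,dd@Y)
dd=np.array(r[0])-[558.6,298.7];print('board rel place',dd@X,dd@Y)
E
```

```text
batten (array([0.55987826, 0.2966316 ]), np.float64(95.98075556770019), np.float64(0.15769833031414932), np.float64(0.01591556516962104))
board ((562.6273803710938, 298.44000244140625), (174.01939392089844, 201.4610595703125), 5.989616394042969)
lid ((511.92572021484375, 293.1336975097656), 24.850852966308594) 0.26420829619381436
jar rel board 0.11150449503777767 50.978454089693706
board rel place -0.6864912729437996 -3.976948719322108
```

View pics/s10.png

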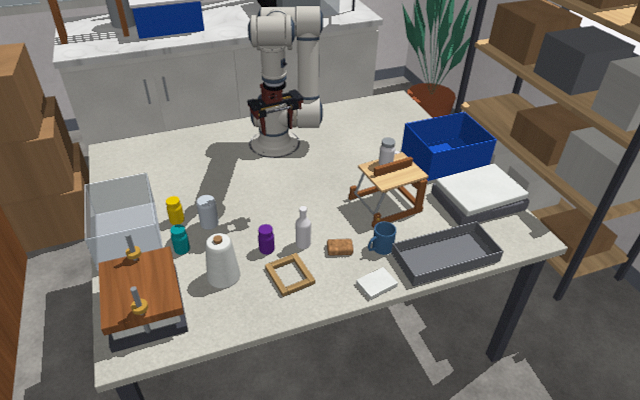

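View pics/t10c.png

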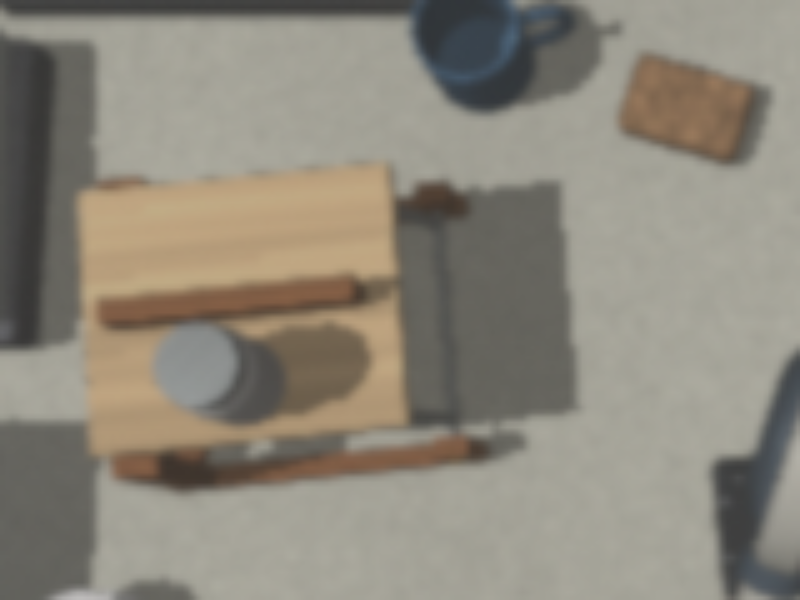

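View pics/s10c.png

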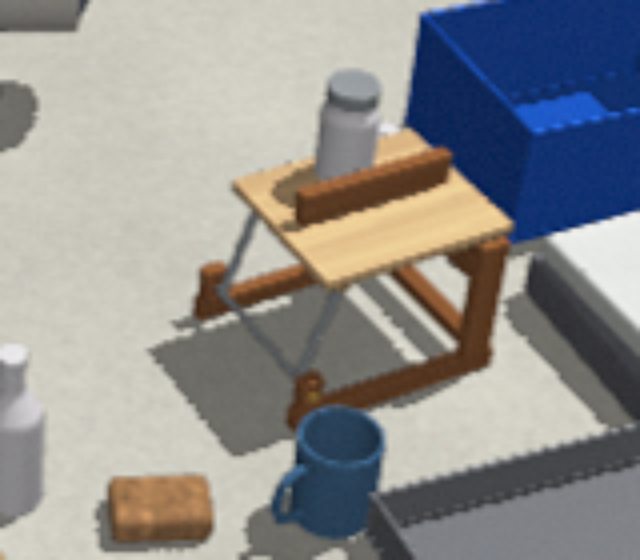

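Final images show the leg raised, the board level across bar and rail, and the jar upright about 48 mm beside the batten line. The allowed range there is 36–57 mm. The bystanders look unmoved.

```bash
python3 -c "
from plan import *
print(ctrl.finish_job())"
```

```text
the job is handed in; nothing more can be done
None
```

The fold-out shelf is up and the jar is standing on it. I handed the job in at about 31.5 s of the 72 s allowed; no verdict is reported.

- **Leg:** I swung it over past upright and let go. It held alone on its stop, with the bar top measured at 152–153 mm.
- **Board:** I laid it batten up on the bar and rail, lowering it until the wrist force showed contact. It is level and square to the stand within about 0.2°. By the batten it sits about 2 mm from the ideal centre.
- **Jar:** I chose the white-bodied one with the plain metal lid, about 100 mm tall. It stands upright on the side of the batten nearer the robot, about 48 mm from the batten's centreline. Anything from 36 to 57 mm keeps it wholly on the board and clear of the batten.
- **Last checks:** The pictures taken after retracting show the arm clear of the stand, and the other objects look to be where they were (judged by eye, not measured).

**Disagreements between measurements:**
- The wrist and top cameras differed by about 3 mm in world x, so I worked between the two and moved by relative distances.
- The last top-view outline of the board, partly hidden by the jar, put it about 4 mm off centre sideways. The batten and the view before the jar was placed both gave about 2 mm.

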